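# Load and clamp a filter plate with a capstan

## Robot

A 7-joint arm with a two-finger parallel gripper is mounted at the origin on the work surface. World frame = base frame: x ahead of the robot, y to its left, z up, the work surface at z = 0. Lengths are in m, angles in rad, forces in N, time in s.
With the tool pointing down it reaches from about 0.4 to 0.9 m from the base axis. Payload 5.6 kg.
Tool frame: the origin (TCP) lies on the centre line of the jaws, within the pads' length; the fingertips stand 8 mm ahead of it and the grasp point (between the pads) lies 11 mm behind it; z points along the fingers, y is the line along which they close (so a half turn about z gives the same grasp; the last joint's range is limited). The gripper opens to 92 mm and grips with 3 to 60 N. Pads are 20 mm wide; open, the fingers measure 128 mm over their backs; the gripper's body (75 mm by 189 mm) begins 69 mm behind the grasp point.
Start: joints at [-1.26, 0.468, -0.012, 1.603, 0.006, 1.071, -0.056], TCP at [0.225, 0.61, 0.223] pointing down, gripper open.
Joint ranges: [-2.53, 2.53], [-0.31, 2.02], [-1.57, 1.55], [0.28, 2.44], [-1.29, 4.43], [0.15, 1.84], [-2.92, 2.92]. Speed limits (rad/s): [2.57, 2.57, 3.14, 3.14, 3.14, 3.14, 3.14].

## Interface

Orientations are given as a rotation vector (axis times angle).
In Python, from cell import r gives the robot as it stands.
- The arm moves only by the tool move_arm, never from a script. Its argument "targets" is a list of rows, each an object with "travel": the shift along the tool's x, y, z in mm, a list of three; "rotation": the turn, a rotation vector about the tool's x, y, z in rad, a list of three. In form: [{"travel": [dx, dy, dz], "rotation": [ax, ay, az]}, ...]. A call has 1 to 5 rows; each row is the pose to reach, as a shift and turn from the pose commanded when the call began, along the tool's axes at that moment; what a row does not reach only later rows make up. A row lasts 1/10 s, in which the tool goes at most 50 mm and 8.59 degrees, less where a joint would pass 70% of its speed; a pose out of reach is approached as far as the arm can. A call with a gripper value outside its range is refused whole. "grip" is the opening, from -1 (shut) to 1 (fully open), so that 0 is half open, set as the call begins (left out, the last holds). The fingers move at their own pace and stop on an object; "grip_force" is the grip in N (left out, the last holds). Time passes only in rows, so rows that repeat a pose let the fingers close. It gives the time, the measured TCP pose, the force, the opening and the grip force at its end, in the units of the state.
- r.observe(): the state, without advancing time (a new reading comes with each control period).
- r.snapshot(name): name is "scene" or "top" or "wrist"; returns the picture (400x640x3 uint8, red, green, blue); there is no depth.
- r.camera_model(name): a dict with "mtx" (3x3 intrinsics, pixels), "R" (3x3) and "t" (3): a world point X has camera coordinates R X + t. Camera axes: x right, y down, z forward; pixel columns grow to the right and rows downward; lengths in m; the calibration is good to about 2 mm. A picture is of the moment at which its call begins: read the wrist's pose just before it. camera_model takes no time and is no camera call; for the wrist camera it gives the pose at the moment of the call.
- r.job_done(): hands the job in; it is judged then, once.
The state is a dict: "t": time; "joint_pos": joint angles; "qvel": joint speeds; "tau": joint torques, N m; "ee_pos": TCP position; "tool_rot": TCP orientation; "contact_force": force on the tool from outside, world axes, zero at the start; "wrist_torque": the same for the moment, N m; "grip_width": finger opening in m; "grip_force": force on a finger pad.
Only numpy, scipy, OpenCV 4.12 (cv2) and the standard library are available. Lean on these libraries where they do the work, as an engineer would, in place of code of your own. Each camera call takes 0.05 s, during which the arm holds its last target. There are 200 camera calls.

## Task

Load the loose filter plate into the bench clamp: tuck one edge under the fixed lip, lower the opposite edge until the plate lies flat on the floor of the pocket, and let go of it. Then wind the five-spoked capstan clockwise (seen from above), pushing spoke after spoke, until the sprung jaw pad grips the plate's edge firmly and stays gripping when you take the gripper away. Leave the bottle, beaker and jar where they stand.

Things in the scene. Friction and masses are not known exactly. Their poses are not given: they have to be found in the camera images.
- clamp: Fixed bench clamp: dark steel bed 110 (x) by 355 (y) by 14 mm thick, from y = -285 to +70; origin on the bench below the pocket's centre, z up. The fixed wall and lip are at the pocket's +y end, the sliding jaw at its -y side, the capstan farther to -y.
- pocket (a point): Centre of the pocket floor (the bed's top), 14 mm above the clamp's origin, axes as the clamp. 88 mm wide in x between side guides (plate 80), and from the wall's face at y = +46.5 to two corner ledges with faces at y = -46.5 mm (plate 90). Guides and ledges are 5.5 mm tall.
- lip (a point): Middle of the fixed lip's lower edge, at (0, 37.5, 27) mm in the clamp's frame. The lip, 100 mm long in x and 7 mm thick, overhangs the pocket floor by 9 mm from the aluminium wall at the +y end, its underside 13 mm above the floor; wall and lip top 34 mm above the bench.
- hub (a point): On the capstan's vertical axis at the height of its spokes' centre lines; (0, -190, 100) mm in the clamp's frame. Hub radius 22 mm; five level steel spokes 72 degrees apart, 12 mm thick, with black 20 mm balls centred 85 mm from the axis.
- bridge (a point): Top centre of the aluminium bridge over the hub, 128 mm above the bench. It runs along the clamp's x, 22 mm wide in y, 12 mm thick, with a cap of radius 15 mm up to 136 mm, on two 20 mm square posts at x = +-105 mm. Spokes pass below it; a tool pushing from above cannot pass and must take another spoke.
- capstan (a joint): Turn of the capstan (rad), growing clockwise seen from above, which closes the jaw. At 0 the jaw is fully open and one spoke points along the clamp's +x. Free turning takes about 0.4 N m (6 N at 65 mm radius); once the pad meets the plate this rises by 0.4 N m per radian for 0.67 rad, then the pad bottoms and it goes hard. Friction holds it when let go.
- plate_mid (a point): Centre of the grip bar of the loose filter plate, 26 mm above the plate's underside. Plate: grey steel, 80 (x) by 90 (y) by 8 mm thick, 0.25 to 0.5 kg, with a black upright bar on its centre, 50 (x) by 12 (y) mm, rising 36 mm above the plate's top. Same both ways round; the edges parallel to the bar (at y = +-45 mm) are those that go under the lip and face the jaw.
- plate: The same filter plate; origin at the centre of its underside.
- pad: Black sprung pad on the front of the sliding jaw, 44 (x) by 6 (y) by 8 mm, travel 6 mm at 5 N per mm. Axes as the clamp; its origin is 88.5 mm to the +y side of its face, at bench height. The jaw's lip, above the pad and 6 mm ahead of it, clears the floor by 10.5 mm; jaw top 42 mm above the bench.
- wash_bottle: Bystander: white bottle, radius 32, about 150 mm tall; origin at its foot.
- beaker: Bystander: glass beaker, radius 34, 80 mm tall; origin at its foot.
- amber_jar: Bystander: brown jar, radius 28, about 90 mm tall; origin at its foot.
Mind the look-alikes: they are no part of the job. What is shaped like the plate but blue or yellow is not meant.

How it is judged:
On the way:
1. the plate lies flat in the pocket, one edge under the fixed lip, let go, while the jaw is still clear of it (z of plate in the frame of clamp between 0.0125 and 0.0165 m and y of plate in the frame of clamp between -0.005 and 0.005 m and angle between plate's own z axis and vertical below 0.03 rad and contact force between the fingers and plate below 0.1 N and contact force between pad and plate below 0.5 N), for 0.2 s.
At the end, for the whole second after the job is handed in: Plate flat on the pocket floor (underside within 2.5 mm, tilt under 0.03 rad), far edge under the fixed lip (centre at y -2 to +5 mm in the clamp's frame), the sprung pad pressing its near edge with over 8 N (sprung back 1.6 mm or more), all at rest, gripper away, bystanders in place (z of plate in the frame of clamp between 0.0125 and 0.0165 m and y of plate in the frame of clamp between -0.002 and 0.005 m and angle between plate's own z axis and vertical below 0.03 rad and contact force between pad and plate above 8 N and linear speed of plate below 0.01 m/s and velocity of joint capstan below 0.05 rad/s); the robot touches nothing.
It fails at once if a bystander is disturbed (moved over 30 mm) (distance of any of wash_bottle, beaker, amber_jar from where it was at the start of the episode above 0.03 m).
It also fails if it takes over 72 s, if anything falls off the work surface, if the arm or the gripper's body presses on something with over 40 N, if the wrist force passes 120 N, or if a joint passes its speed limit or range.

## Working session

There is one attempt and no reset: what is moved stays moved. The work goes in short steps, Python scripts to look and compute and a tool call to move; the robot and the scene stay as the last step left them, time stands still between calls to the robot, and variables do not carry over. Pictures are saved under pics/ and viewed, at most 10 in all, crops included, and the job is handed in when it is done.

Besides the shell and the picture viewer there is one more tool, called after "Call:" by a JSON object that holds its "fn" and its "kwargs", one argument or row to a line. move_arm: Moves the arm, as the interface text tells. Its arguments: {"type":"object","properties":{"targets":{"type":"array"},"grip":{"type":"number"},"grip_force":{"type":"number"}},"required":["targets"]}

```bash
mkdir -p pics; ls
python3 - <<'E'
from cell import r
import cv2
o=r.observe(); print(o)
for n in("scene","top"):
    im=r.snapshot(n); cv2.imwrite(f"pics/{n}0.png",im[:,:,::-1]); c=r.camera_model(n); print(n,c)
E
```

```text
pics
{'t': 0.0, 'joint_pos': array([-1.25999008,  0.46838787, -0.01162345,  1.60363546,  0.00603719,
        1.07139675, -0.0562946 ]), 'qvel': array([ 0.0008154 ,  0.00206059, -0.00019782, -0.00167249, -0.00069769,
        0.00122463,  0.0007922 ]), 'tau': array([ 4.25300277e-04, -5.20572710e+01, -1.22789721e-02, -2.43757850e+01,
       -5.66607260e-02,  1.70792820e-02,  1.43996635e-04]), 'ee_pos': array([0.22506888, 0.60917268, 0.22162852]), 'tool_rot': array([-5.52867874e-01, -3.09238967e+00,  2.80426806e-03]), 'contact_force': array([-1.18361044,  1.17450217,  0.75331064]), 'wrist_torque': array([-0.00682972,  0.00373122, -0.01746912]), 'grip_force': 0.0, 'grip_width': 0.09183640824380815}
scene {'mtx': array([[405.49330441,   0.        , 312.91639376],
       [  0.        , 405.49330441, 203.03751972],
       [  0.        ,   0.        ,   1.        ]]), 'R': array([[ 0.77331342,  0.63401109,  0.00403661],
       [ 0.35249972, -0.42464014, -0.83392128],
       [-0.52700123,  0.64630542, -0.55186865]]), 't': array([-0.51676768, -0.03612904,  1.33875767])}
top {'mtx': array([[501.39868945,   0.        , 322.71894371],
       [  0.        , 501.39868945, 196.68706486],
       [  0.        ,   0.        ,   1.        ]]), 'R': array([[-0.05878727, -0.99825093,  0.00625595],
       [-0.97534367,  0.05610063, -0.21344192],
       [ 0.21271763, -0.01864937, -0.97693573]]), 't': array([0.15814711, 0.54227017, 1.08279036])}
```

View pics/top0.png

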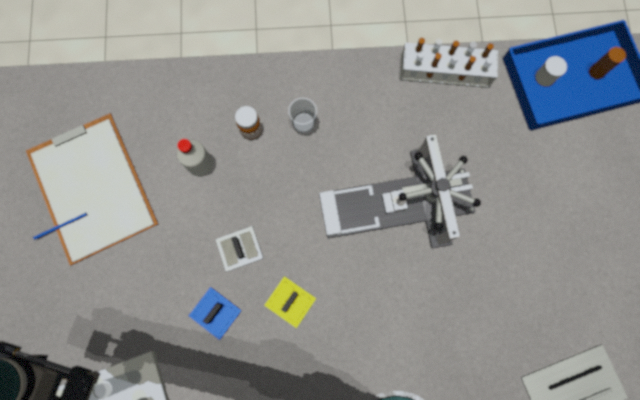

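View pics/scene0.png

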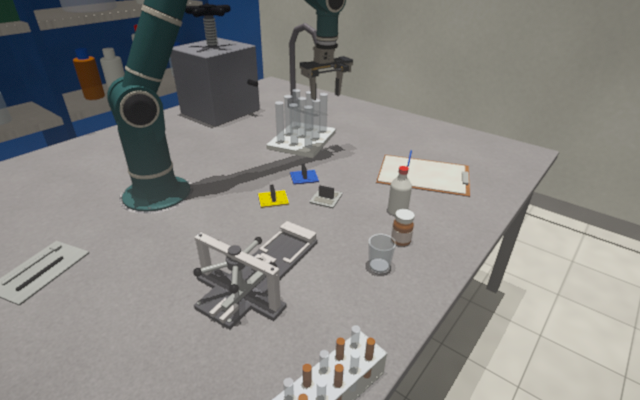

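The top view shows these things that could be taken for the plate: grey with a black bar at (239,248), blue at (215,312), yellow at (290,302) and a tray with black tools at (575,380). I choose the grey one at (239,248). The clamp pocket is at about (355,210), and the capstan hub at about (443,185). I'll check both in one close crop.

```bash
cat > h.py <<'E'
import numpy as np, cv2
from cell import r
from scipy.spatial.transform import Rotation as Ro
def cast(c,uv,z):
    uv=np.atleast_2d(uv).astype(float)
    d=np.c_[(uv-c["mtx"][:2,2])/c["mtx"][0,0],np.ones(len(uv))]@c["R"]
    o=-c["R"].T@c["t"]; return o+d*((z-o[2])/d[:,2])[:,None]
def proj(c,X):
    p=(np.atleast_2d(X)@c["R"].T+c["t"])@c["mtx"].T; return p[:,:2]/p[:,2:]
def rel(P,yaw=None,Rw=None):
    "shift in tool mm and rotvec from the present pose to P, Rw"
    o=r.observe(); R0=Ro.from_rotvec(o["tool_rot"])
    print("shift mm",np.round(R0.inv().apply(np.array(P)-o["ee_pos"])*1e3,1), "rot",None if Rw is None else np.round((R0.inv()*Rw).as_rotvec(),3))
E
python3 - <<'E'
from h import *
im=cv2.imread("pics/top0.png")
a=cv2.resize(im[215:285,200:270],(400,400),interpolation=cv2.INTER_CUBIC)
b=cv2.resize(im[130:250,310:490],(600,400),interpolation=cv2.INTER_CUBIC)[:, :400]
b=cv2.resize(im[175:245,315:385],(400,400),interpolation=cv2.INTER_CUBIC)
cv2.imwrite("pics/crop1.png",np.hstack([a,b]))
c=r.camera_model("top")
for n,uv,z in [("hubcap",(443,185),.136),("plate",(239,248),.02),("walltop",(331,212),.034),("jar",(247,113),.09),("beaker",(303,115),.04),("bottle",(185,146),.15),("yellow",(290,302),.008),("bridge ends",(432,137),.128),("b2",(454,236),.128)]:
    print(n,cast(c,uv,z).round(3))
E
```

```text
hubcap [[ 0.544 -0.129  0.136]]
plate [[0.449 0.325 0.02 ]]
walltop [[0.519 0.109 0.034]]
jar [[0.749 0.289 0.09 ]]
beaker [[0.757 0.161 0.04 ]]
bottle [[0.658 0.415 0.15 ]]
yellow [[0.321 0.214 0.008]]
bridge ends [[ 0.655 -0.119  0.128]]
b2 [[ 0.435 -0.143  0.128]]
```

View pics/crop1.png

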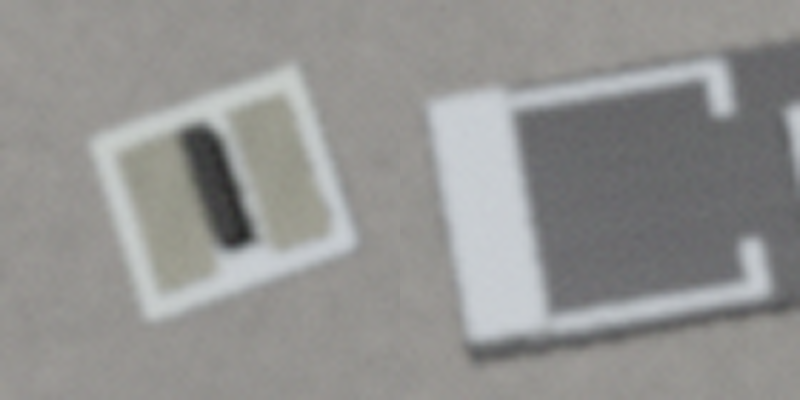

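```bash
cat >> h.py <<'E'
def down(yaw):
    "tool z down, tool y (closing line) along world angle yaw"
    y=np.array([np.cos(yaw),np.sin(yaw),0]); z=np.array([0,0,-1.]); return Ro.from_matrix(np.c_[np.cross(y,z),y,z])
E
python3 - <<'E'
from h import *
c=r.camera_model("top")
f=lambda p,o:np.array(p)/(400/70)+o
pl=cast(c,f([(95,142),(297,65),(357,240),(150,318)],[200,215]),.008)
print("plate",pl.round(4),pl.mean(0),"edges",[np.linalg.norm(pl[i]-pl[i-1]).round(4) for i in range(4)],[np.degrees(np.arctan2(*(pl[i]-pl[i-1])[1::-1])).round(1) for i in range(4)])
lip=cast(c,f([(513-400,90),(548-400,318)],[315,175]),.034); print("lip",lip,np.linalg.norm(lip[0]-lip[1]))
hub=cast(c,(443,185),.136)[0]
m=lip.mean(0); d=(m-hub)[:2]; print("hub-lip",np.linalg.norm(d),"yaw",np.arctan2(-d[0],d[1]), "lip yaw",np.arctan2(*(lip[0]-lip[1])[1::-1]))
yaw=np.arctan2(-d[0],d[1]); yd=d/np.linalg.norm(d); print("origin",m[:2]-yd*.0375, hub[:2]+yd*.19)
print("jaw front",cast(c,(385,202),.042)-hub)
o=r.observe();R=Ro.from_rotvec(o["tool_rot"]).as_matrix();print(R.round(3))
E
```

```text
plate [[0.4729 0.3783 0.008 ]
 [0.4998 0.2952 0.008 ]
 [0.4268 0.273  0.008 ]
 [0.4003 0.3572 0.008 ]] [0.44994826 0.3259486  0.008     ] edges [np.float64(0.0755), np.float64(0.0874), np.float64(0.0763), np.float64(0.0882)] [np.float64(16.2), np.float64(-72.0), np.float64(-163.1), np.float64(107.5)]
lip [[0.56830644 0.09702022 0.034     ]
 [0.47388052 0.08900408 0.034     ]] 0.094765560622923
hub-lip 0.22367820247480755 yaw 0.10392077627232815 lip yaw 0.08469039226148124
origin [0.5249835  0.05571446] [0.52458705 0.05951564]
jaw front [[-0.01101168  0.11295924 -0.094     ]]
[[-0.938  0.346 -0.   ]
 [ 0.346  0.938 -0.002]
 [-0.    -0.002 -1.   ]]
```

Run:
```python
from h import *
rel([.450,.326,.15],Rw=down(1.876))
```

```text
shift mm [-309.1 -187.7   72.1] rot [-0.002 -0.    -0.659]
```

Call:
{"fn": "move_arm", "kwargs": {
  "targets": [
    {"travel": [-45,-20,15],"rotation": [0,0,-0.13]},
    {"travel": [-90,-45,30],"rotation": [0,0,-0.26]},
    {"travel": [-135,-70,45],"rotation": [0,0,-0.4]},
    {"travel": [-180,-95,60],"rotation": [0,0,-0.53]},
    {"travel": [-220,-120,72],"rotation": [-0.002,0,-0.659]}
  ],
  "grip": 0.2
}}

```text
t: 0.6
ee_pos: [0.3843, 0.4276, 0.1525]
tool_rot: [-0.486, 3.104, 0.002]
contact_force: [0.7, -0.1, 0.5]
grip_width: 0.0559
grip_force: 0.0
```

Run:
```python
from h import *
print(r.observe()["ee_pos"]); rel([.450,.326,.15],Rw=down(1.876))
```

```text
[0.38428131 0.42755732 0.15245951]
shift mm [ -31.5 -116.8    2.3] rot [0.002 0.    0.006]
```

Call:
{"fn": "move_arm", "kwargs": {
  "targets": [
    {"travel": [-13,-48,0],"rotation": [0,0,0.006]},
    {"travel": [-25,-94,0],"rotation": [0,0,0.006]},
    {"travel": [-31,-117,0],"rotation": [0,0,0.006]},
    {"travel": [-31,-117,0],"rotation": [0,0,0.006]}
  ]
}}

```text
t: 1.0
ee_pos: [0.4507, 0.3224, 0.1529]
tool_rot: [-0.456, 3.108, -0.0]
contact_force: [0.1, 0.2, 0.1]
grip_width: 0.0552
grip_force: 0.0
```

Run:
```python
from h import *
c=r.camera_model("wrist"); im=r.snapshot("wrist"); cv2.imwrite("pics/w1.png",im[:,:,::-1]); o=r.observe(); print(o["ee_pos"],Ro.from_rotvec(o["tool_rot"]).as_matrix().round(3))
print("predicted bar top px",proj(c,[.45,.326,.044]))
g=cv2.cvtColor(im,cv2.COLOR_RGB2GRAY)
m=(g<70).astype(np.uint8)
n,l,s,ce=cv2.connectedComponentsWithStats(m)
for i in range(1,n):
    if s[i,4]>300: print(s[i],ce[i].round(1),cv2.minAreaRect(np.argwhere(l==i)[:,::-1].astype(np.float32)))
```

```text
[0.44911307 0.32518497 0.15295443] [[-0.957 -0.291 -0.   ]
 [-0.291  0.957  0.001]
 [-0.     0.001 -1.   ]]
predicted bar top px [[321.0063134 201.5451312]]
[ 198    0   67   38 1409] [226.5  14. ] ((230.72950744628906, 7.4754180908203125), (34.185848236083984, 60.689483642578125), 50.19443130493164)
[ 409   26   76   55 1443] [446.   53.4] ((445.92303466796875, 53.38463592529297), (18.859806060791016, 85.42383575439453), 56.3099365234375)
[273  87  31  54 345] [289.6 114.8] ((287.6240234375, 112.93199920654297), (53.768402099609375, 17.0554141998291), 61.26020431518555)
[251 110  38  41 460] [269.2 130.3] ((271.95001220703125, 134.64999389648438), (41.484840393066406, 30.6970272064209), 52.12501525878906)
[  0 124 109  85 680] [ 89.  163.8] ((68.56668090820312, 146.82640075683594), (133.9778594970703, 52.837860107421875), 39.07249069213867)
[318 168  15  63 862] [324.6 198.2] ((325.0, 199.0), (62.0, 14.0), 90.0)
[    0   229   640   171 67669] [327.8 335.5] ((319.5, 314.0), (170.0, 639.0), 90.0)
```

View pics/w1.png

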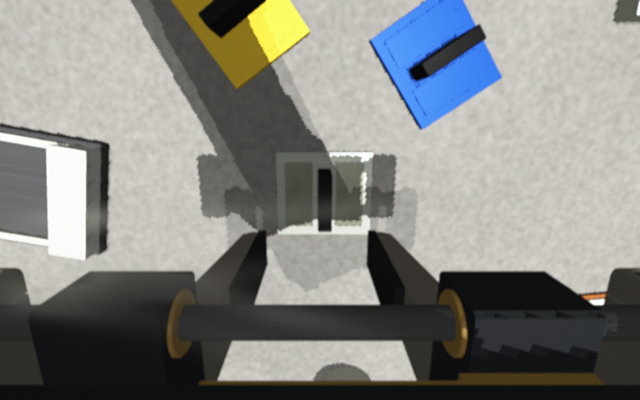

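The wrist picture shows the grey plate with its bar at (325,199), lined up between the fingers and parallel to the pads. The yellow and blue plates are off to the top.

Run:
```python
from h import *
c=r.camera_model("wrist")
P=cast(c,[(325,199)],.042)[0]; print(P, cast(c,[(325,168),(325,230)],.044))
rel([P[0],P[1],.022],Rw=down(1.876))
```

```text
[0.4456443  0.33172714 0.042     ] [[0.42001239 0.32365682 0.044     ]
 [0.47159792 0.33979107 0.044     ]]
shift mm [  1.5   7.1 131. ] rot [ 0.001  0.    -0.01 ]
```

Call:
{"fn": "move_arm", "kwargs": {
  "targets": [
    {"travel": [1,4,40],"rotation": [0,0,-0.01]},
    {"travel": [1,4,80],"rotation": [0,0,-0.01]},
    {"travel": [1,4,115],"rotation": [0,0,-0.01]},
    {"travel": [1,4,131],"rotation": [0,0,-0.01]},
    {"travel": [1,4,131],"rotation": [0,0,-0.01]}
  ]
}}

```text
t: 1.55
ee_pos: [0.443, 0.3314, 0.0195]
tool_rot: [0.487, -3.099, -0.0]
contact_force: [-1.0, -0.2, 0.5]
grip_width: 0.0549
grip_force: 0.0
```

Call:
{"fn": "move_arm", "kwargs": {
  "targets": [
    {"travel": [0,0,0],"rotation": [0,0,0]},
    {"travel": [0,0,0],"rotation": [0,0,0]},
    {"travel": [0,0,0],"rotation": [0,0,0]},
    {"travel": [0,0,0],"rotation": [0,0,0]}
  ],
  "grip": -1,
  "grip_force": 35
}}

```text
t: 1.95
ee_pos: [0.4465, 0.3313, 0.0233]
tool_rot: [-0.483, 3.102, 0.005]
contact_force: [-0.6, -0.2, 0.1]
grip_width: 0.0253
grip_force: 0.0
```

Run:
```python
from h import *
o=r.observe(); print(o["ee_pos"],o["grip_width"],o["grip_force"],o["contact_force"])
```

```text
[0.44652077 0.33131393 0.02325   ] 0.025260850566955907 0.0 [-0.60315023 -0.16847122  0.11599719]
```

Call:
{"fn": "move_arm", "kwargs": {
  "targets": [
    {"travel": [0,0,0],"rotation": [0,0,0]},
    {"travel": [0,0,0],"rotation": [0,0,0]},
    {"travel": [0,0,0],"rotation": [0,0,0]},
    {"travel": [0,0,0],"rotation": [0,0,0]}
  ]
}}

```text
t: 2.35
ee_pos: [0.4467, 0.3299, 0.0227]
tool_rot: [-0.482, 3.103, 0.002]
contact_force: [0.7, -5.0, 6.2]
grip_width: 0.0115
grip_force: 35.0
```

Call:
{"fn": "move_arm", "kwargs": {
  "targets": [
    {"travel": [0,0,-10],"rotation": [0,0,0]},
    {"travel": [0,0,-40],"rotation": [0,0,0]},
    {"travel": [0,0,-75],"rotation": [0,0,0]},
    {"travel": [0,0,-90],"rotation": [0,0,0]},
    {"travel": [0,0,-90],"rotation": [0,0,0]}
  ]
}}

```text
t: 2.85
ee_pos: [0.4468, 0.3319, 0.1145]
tool_rot: [-0.484, 3.1, 0.007]
contact_force: [-1.2, -0.4, -5.0]
grip_width: 0.0117
grip_force: 35.0
```

Run:
```python
from h import *
o=r.observe(); print(o["ee_pos"],o["grip_width"],o["grip_force"],o["contact_force"])
yaw=.1; yd=np.array([-np.sin(yaw),np.cos(yaw)])
O=np.array([.5248,.0575])
P=O-yd*.07
rel([*P,.12],Rw=down(np.pi/2+yaw))
```

```text
[0.4467662  0.33189528 0.11448335] 0.011706174485470393 34.992631673812866 [-1.20490475 -0.41708679 -5.01408607]
shift mm [  23.8 -353.6   -7. ] rot [0.004 0.004 0.21 ]
```

Run:
```python
from h import *
rel([.509,.217,.19],Rw=down(np.pi/2+.1))
```

```text
shift mm [ -24.6 -128.1  -75.9] rot [0.004 0.004 0.21 ]
```

Call:
{"fn": "move_arm", "kwargs": {
  "targets": [
    {"travel": [-5,-20,-25],"rotation": [0,0,0.05]},
    {"travel": [-10,-55,-50],"rotation": [0,0,0.11]},
    {"travel": [-18,-95,-70],"rotation": [0,0,0.17]},
    {"travel": [-25,-128,-76],"rotation": [0.004,0.004,0.21]},
    {"travel": [-25,-128,-76],"rotation": [0.004,0.004,0.21]}
  ]
}}

```text
t: 3.35
ee_pos: [0.5114, 0.2103, 0.1877]
tool_rot: [0.142, -3.136, 0.009]
contact_force: [0.4, 0.8, -4.7]
grip_width: 0.0115
grip_force: 35.0
```

Call:
{"fn": "move_arm", "kwargs": {
  "targets": [
    {"travel": [0,0,0],"rotation": [0,0,0]},
    {"travel": [0,0,0],"rotation": [0,0,0]},
    {"travel": [0,0,0],"rotation": [0,0,0]}
  ]
}}

```text
t: 3.65
ee_pos: [0.5075, 0.2173, 0.1869]
tool_rot: [0.159, -3.132, 0.004]
contact_force: [-0.7, 0.4, -4.7]
grip_width: 0.0118
grip_force: 35.0
```

Run:
```python
from h import *
c=r.camera_model("wrist"); im=r.snapshot("wrist"); cv2.imwrite("pics/w2.png",im[:,:,::-1]); o=r.observe(); print(o["ee_pos"],Ro.from_rotvec(o["tool_rot"]).as_matrix().round(3))
np.savez("w2.npz",**c)
```

```text
[0.5077409  0.21716642 0.187125  ] [[-0.995 -0.101 -0.005]
 [-0.101  0.995 -0.003]
 [ 0.005 -0.003 -1.   ]]
```

View pics/w2.png

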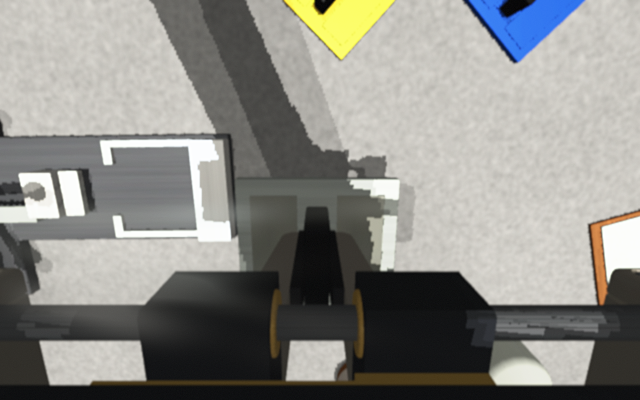

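The wrist picture shows the clamp at left: the lip's front edge at about x=190–197, pocket guides at y≈147 and y≈231, ledges at x≈111–119 and the open jaw at x≈75. I'll take the edges subpixel.

Run:
```python
from h import *
c=dict(np.load("w2.npz")); g=cv2.cvtColor(cv2.imread("pics/w2.png"),cv2.COLOR_BGR2GRAY).astype(float)
gs=cv2.GaussianBlur(g,(3,3),0); gx=np.diff(gs,axis=1); gy=np.diff(gs,axis=0)
# lip front: strongest rise along row in x 175..210
fr=[(np.argmax(gx[y,175:210])+176,y) for y in range(155,228,8)]; print("lipfront",fr)
# guide inner edges per column
ti=[(x,np.argmin(gy[142:158,x])+143) for x in range(120,186,12)]; bi=[(x,np.argmax(gy[222:238,x])+223) for x in range(125,190,12)]
print("guides",ti,bi)
le=[(np.argmin(gx[y,100:118])+101,y) for y in (152,156,160)]; lb=[(np.argmin(gx[y,108:128])+109,y) for y in (220,224)]; 
print("ledges",le,lb)
A=cast(c,fr,.034); k=np.polyfit(A[:,0],A[:,1],1); print("lip yaw",np.arctan(k[0]))
G1=cast(c,ti,.0195);G2=cast(c,bi,.0195)
for G in(G1,G2): k=np.polyfit(G[:,1],G[:,0],1); print("guide yaw",-np.arctan(k[0]))
yaw=.1; y=np.array([-np.sin(yaw),np.cos(yaw)]); x=np.array([y[1],-y[0]])
print("x' guides",(G1[:,:2]@x).mean(),(G2[:,:2]@x).mean(),"y' lip",(A[:,:2]@y).mean(),"ledge",(cast(c,le+lb,.0195)[:,:2]@y).round(4))
cx=((G1[:,:2]@x).mean()+(G2[:,:2]@x).mean())/2; cy=(A[:,:2]@y).mean()-.0375
print("origin",cx*x+cy*y, "prior",[.5248,.0575])
```

```text
lipfront [(np.int64(189), 155), (np.int64(190), 163), (np.int64(191), 171), (np.int64(191), 179), (np.int64(192), 187), (np.int64(193), 195), (np.int64(194), 203), (np.int64(195), 211), (np.int64(196), 219), (np.int64(197), 227)]
guides [(120, np.int64(148)), (132, np.int64(147)), (144, np.int64(147)), (156, np.int64(147)), (168, np.int64(147)), (180, np.int64(147))] [(125, np.int64(231)), (137, np.int64(231)), (149, np.int64(231)), (161, np.int64(231)), (173, np.int64(230)), (185, np.int64(230))]
ledges [(np.int64(111), 152), (np.int64(112), 156), (np.int64(112), 160)] [(np.int64(122), 220), (np.int64(123), 224)]
lip yaw 0.11973735422400274
guide yaw 0.11531595368192767
guide yaw 0.12425935677873275
x' guides 0.48612365016525255 0.5732738391008666 y' lip 0.04412796908144405 ledge [-0.0394 -0.039  -0.0396 -0.0383 -0.0379]
origin [0.52639076 0.05947649] prior [0.5248, 0.0575]
```

Run:
```python
from h import *
c=dict(np.load("w2.npz")); g=cv2.GaussianBlur(cv2.cvtColor(cv2.imread("pics/w2.png"),cv2.COLOR_BGR2GRAY),(3,3),0).astype(float)
gy=np.diff(g,axis=0);gx=np.diff(g,axis=1)
print("top",[(x,int(np.argmax(np.abs(gy[168:190,x]))+169)) for x in (245,260,275,290,310,370,380,390)])
print("L",[(int(np.argmax(np.abs(gx[y,225:250]))+226),y) for y in (190,200,215,225)],"R",[(int(np.argmax(np.abs(gx[y,390:410]))+391),y) for y in (185,200,215)])
o=r.observe();R=Ro.from_rotvec(o["tool_rot"])
for p in [(240,179),(399,179),(319,179),(237,215),(398,215)]:
    P=cast(c,p,o["ee_pos"][2]-.0147)[0]; print(p,(R.inv().apply(P-o["ee_pos"])*1e3).round(1))
```

```text
top [(245, 177), (260, 177), (275, 180), (290, 179), (310, 179), (370, 179), (380, 179), (390, 180)]
L [(227, 190), (228, 200), (229, 215), (230, 225)] R [(400, 185), (393, 200), (396, 215)]
(240, 179) [ 36.4 -41.6  15. ]
(399, 179) [36.6 44.9 14.8]
(319, 179) [36.5  1.4 14.9]
(237, 215) [ 16.  -44.4  14.9]
(398, 215) [16.2 45.6 14.7]
```

```bash
cat >> h.py <<'E'
YAW=.115; O=np.array([.526,.0595,0])
RC=Ro.from_rotvec([0,0,YAW])
def tgt(x,y,z,th=0):
    "TCP at clamp-frame mm; tilt th about tool x"
    rel(O+RC.apply(np.array([x,y,z])/1e3),Rw=down(np.pi/2+YAW)*Ro.from_rotvec([th,0,0]))
def now():
    o=r.observe(); print("t",o["t"],"clamp mm",(RC.inv().apply(o["ee_pos"]-O)*1e3).round(1),"F",RC.inv().apply(o["contact_force"]).round(1),"rot err",((down(np.pi/2+YAW).inv()*Ro.from_rotvec(o["tool_rot"])).as_rotvec()).round(3),"grip",round(o["grip_width"],4),round(o["grip_force"],1))
E
python3 - <<'E'
from h import *
now(); tgt(-3,-11,100,.18)
E
```

```text
t 3.7 clamp mm [ -0.  158.7 187.1] F [ 0.1  0.6 -4.7] rot err [0.002 0.005 0.014] grip 0.0121 35.0
shift mm [   0.2 -169.5   87.6] rot [ 0.178 -0.006 -0.013]
```

Call:
{"fn": "move_arm", "kwargs": {
  "targets": [
    {"travel": [0,-45,10],"rotation": [0.05,0,-0.013]},
    {"travel": [0,-90,30],"rotation": [0.1,-0.003,-0.013]},
    {"travel": [0,-135,60],"rotation": [0.15,-0.006,-0.013]},
    {"travel": [0,-165,85],"rotation": [0.178,-0.006,-0.013]},
    {"travel": [0,-169.5,88],"rotation": [0.178,-0.006,-0.013]}
  ]
}}

```text
t: 4.2
ee_pos: [0.5224, 0.0432, 0.0972]
tool_rot: [-0.171, 3.119, -0.288]
contact_force: [-0.8, 0.3, -4.7]
grip_width: 0.012
grip_force: 35.0
```

Call:
{"fn": "move_arm", "kwargs": {
  "targets": [
    {"travel": [0,0,0],"rotation": [0,0,0]},
    {"travel": [0,0,0],"rotation": [0,0,0]},
    {"travel": [0,0,0],"rotation": [0,0,0]}
  ]
}}

```text
t: 4.5
ee_pos: [0.5261, 0.0492, 0.1013]
tool_rot: [-0.178, 3.11, -0.279]
contact_force: [0.2, 0.6, -5.6]
grip_width: 0.0117
grip_force: 35.0
```

Run:
```python
from h import *
now(); tgt(-3,-11,47,.18)
```

```text
t 4.5 clamp mm [ -1.1 -10.3 101.3] F [ 0.2  0.5 -5.6] rot err [ 0.179 -0.004  0.   ] grip 0.0117 35.0
shift mm [ 2.1  8.9 53.5] rot [ 0.001  0.004 -0.001]
```

Call:
{"fn": "move_arm", "kwargs": {
  "targets": [
    {"travel": [1,4,20],"rotation": [0,0,0]},
    {"travel": [1.5,7,40],"rotation": [0,0,0]},
    {"travel": [1.5,9,50],"rotation": [0,0,0]},
    {"travel": [1.5,9,53.5],"rotation": [0,0,0]},
    {"travel": [1.5,9,53.5],"rotation": [0,0,0]}
  ]
}}

```text
t: 5.0
ee_pos: [0.5242, 0.0467, 0.0463]
tool_rot: [-0.176, 3.112, -0.281]
contact_force: [-0.1, 0.5, -5.2]
grip_width: 0.0118
grip_force: 35.0
```

Call:
{"fn": "move_arm", "kwargs": {
  "targets": [
    {"travel": [0,0,0],"rotation": [0,0,0]},
    {"travel": [0,0,0],"rotation": [0,0,0]}
  ]
}}

```text
t: 5.2
ee_pos: [0.5247, 0.0465, 0.047]
tool_rot: [-0.175, 3.111, -0.281]
contact_force: [-0.3, -0.6, -4.5]
grip_width: 0.0118
grip_force: 35.0
```

Run:
```python
from h import *
now(); tgt(-3,1,47,.18)
c=r.camera_model("wrist"); im=r.snapshot("wrist"); cv2.imwrite("pics/w3.png",im[:300,:,::-1])
```

```text
t 5.2 clamp mm [ -2.8 -12.7  47. ] F [-0.4 -0.5 -4.5] rot err [ 0.18  -0.003  0.003] grip 0.0118 35.0
shift mm [ 0.2 13.5 -2.5] rot [-0.     0.003 -0.003]
```

View pics/w3.png

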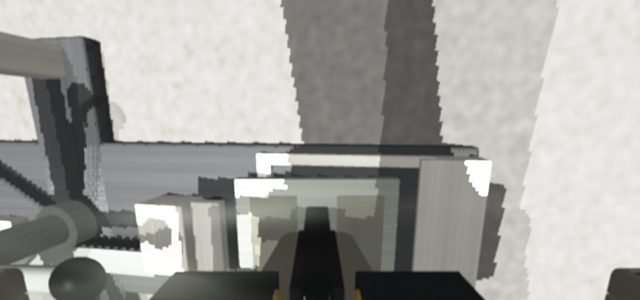

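The picture shows the plate's right edge at x≈400, just short of the lip at x≈418. Its far edge is at row 179, inside the guide at row 167. I'll check the side clearance.

Run:
```python
from h import *
c=r.camera_model("wrist")
for n,p,z in (("guide",(330,167),.0195),("guide",(400,168),.0195),("plate mid",(318,179.5),.0315),("plate right",(385,179.5),.0245),("plate left",(250,179.5),.038)):
    print(n,(RC.inv().apply(cast(c,p,z)[0]-O)*1e3).round(1))
```

```text
guide [-43.9 -10.   19.5]
guide [-44.4  29.1  19.5]
plate mid [-38.7 -14.9  31.5]
plate right [-38.6  21.2  24.5]
plate left [-38.7 -51.6  38. ]
```

Call:
{"fn": "move_arm", "kwargs": {
  "targets": [
    {"travel": [0,4,-0.7],"rotation": [0,0,0]},
    {"travel": [0,7,-1.3],"rotation": [0,0,0]},
    {"travel": [0,9,-1.6],"rotation": [0,0,0]},
    {"travel": [0,11,-2],"rotation": [0,0,0]},
    {"travel": [0,11,-2],"rotation": [0,0,0]}
  ]
}}

```text
t: 5.75
ee_pos: [0.5227, 0.0579, 0.0461]
tool_rot: [-0.176, 3.112, -0.281]
contact_force: [0.2, 0.7, -4.0]
grip_width: 0.0116
grip_force: 35.0
```

Run:
```python
from h import *
now()
```

```text
t 5.75 clamp mm [-3.5 -1.2 46.1] F [ 0.3  0.7 -4. ] rot err [ 0.18  -0.001  0.002] grip 0.0116 35.0
```

Call:
{"fn": "move_arm", "kwargs": {
  "targets": [
    {"travel": [0,2,-0.4],"rotation": [0,0,0]},
    {"travel": [0,3,-0.5],"rotation": [0,0,0]},
    {"travel": [0,4,-0.7],"rotation": [0,0,0]},
    {"travel": [0,4.5,-0.8],"rotation": [0,0,0]},
    {"travel": [0,4.5,-0.8],"rotation": [0,0,0]}
  ]
}}

```text
t: 6.25
ee_pos: [0.5222, 0.062, 0.0461]
tool_rot: [-0.175, 3.112, -0.281]
contact_force: [0.4, -0.1, -5.1]
grip_width: 0.0116
grip_force: 35.0
```

Run:
```python
from h import *
now()
```

```text
t 6.25 clamp mm [-3.5  3.  46.1] F [ 0.3 -0.2 -5.1] rot err [ 0.18  -0.001  0.002] grip 0.0116 35.0
```

Call:
{"fn": "move_arm", "kwargs": {
  "targets": [
    {"travel": [0,1,-0.2],"rotation": [0,0,0]},
    {"travel": [0,1,-0.2],"rotation": [0,0,0]},
    {"travel": [0,1,-0.2],"rotation": [0,0,0]}
  ]
}}

```text
t: 6.55
ee_pos: [0.5221, 0.063, 0.0461]
tool_rot: [-0.175, 3.112, -0.281]
contact_force: [-0.6, 0.8, -4.1]
grip_width: 0.0115
grip_force: 35.0
```

Run:
```python
from h import *
now()
```

```text
t 6.55 clamp mm [-3.5  3.9 46.1] F [-0.5  0.8 -4.1] rot err [ 0.18  -0.001  0.003] grip 0.0115 35.0
```

Call:
{"fn": "move_arm", "kwargs": {
  "targets": [
    {"travel": [0,0.8,-0.1],"rotation": [0,0,0]},
    {"travel": [0,0.8,-0.1],"rotation": [0,0,0]},
    {"travel": [0,0.8,-0.1],"rotation": [0,0,0]}
  ]
}}

```text
t: 6.85
ee_pos: [0.522, 0.0638, 0.0461]
tool_rot: [-0.175, 3.112, -0.281]
contact_force: [0.0, -0.5, -4.1]
grip_width: 0.0117
grip_force: 35.0
```

Call:
{"fn": "move_arm", "kwargs": {
  "targets": [
    {"travel": [0,0.8,-0.1],"rotation": [0,0,0]},
    {"travel": [0,0.8,-0.1],"rotation": [0,0,0]},
    {"travel": [0,0.8,-0.1],"rotation": [0,0,0]}
  ]
}}

```text
t: 7.15
ee_pos: [0.5219, 0.0645, 0.0461]
tool_rot: [-0.175, 3.112, -0.281]
contact_force: [0.1, -0.8, -5.5]
grip_width: 0.0117
grip_force: 35.0
```

Run:
```python
from h import *
now()
```

```text
t 7.15 clamp mm [-3.5  5.5 46.1] F [-0.  -0.8 -5.5] rot err [ 0.18  -0.001  0.003] grip 0.0117 35.0
```

Call:
{"fn": "move_arm", "kwargs": {
  "targets": [
    {"travel": [0,0.8,-0.1],"rotation": [0,0,0]},
    {"travel": [0,0.8,-0.1],"rotation": [0,0,0]},
    {"travel": [0,0.8,-0.1],"rotation": [0,0,0]}
  ]
}}

```text
t: 7.45
ee_pos: [0.5219, 0.0647, 0.0461]
tool_rot: [-0.174, 3.112, -0.283]
contact_force: [0.1, -3.5, -5.3]
grip_width: 0.0115
grip_force: 35.0
```

Call:
{"fn": "move_arm", "kwargs": {
  "targets": [
    {"travel": [0,0.8,-0.1],"rotation": [0,0,0]},
    {"travel": [0,0.8,-0.1],"rotation": [0,0,0]},
    {"travel": [0,0.8,-0.1],"rotation": [0,0,0]}
  ]
}}

```text
t: 7.75
ee_pos: [0.5219, 0.0648, 0.0461]
tool_rot: [-0.174, 3.112, -0.284]
contact_force: [0.6, -4.5, -3.6]
grip_width: 0.0122
grip_force: 35.0
```

Run:
```python
from h import *
now()
```

```text
t 7.75 clamp mm [-3.5  5.7 46.1] F [ 0.  -4.5 -3.6] rot err [ 0.182 -0.001  0.003] grip 0.0122 35.0
```

Call:
{"fn": "move_arm", "kwargs": {
  "targets": [
    {"travel": [0,-1.4,1],"rotation": [-0.02,0,0]},
    {"travel": [0,-2,2.4],"rotation": [-0.04,0,0]},
    {"travel": [0,-2.6,3.8],"rotation": [-0.06,0,0]},
    {"travel": [0,-2.8,5.3],"rotation": [-0.09,0,0]},
    {"travel": [0,-3,6.9],"rotation": [-0.12,0,0]}
  ]
}}

```text
t: 8.25
ee_pos: [0.5222, 0.0622, 0.0397]
tool_rot: [-0.177, 3.13, -0.091]
contact_force: [-0.2, -1.2, -3.9]
grip_width: 0.0121
grip_force: 35.0
```

Run:
```python
from h import *
now(); tgt(-3.5,1.5,37,0)
```

```text
t 8.25 clamp mm [-3.4  3.1 39.7] F [-0.4 -1.2 -3.9] rot err [ 0.058 -0.002  0.002] grip 0.0121 35.0
shift mm [ 0.1 -1.4  2.8] rot [-0.058  0.002 -0.002]
```

Call:
{"fn": "move_arm", "kwargs": {
  "targets": [
    {"travel": [0,-0.5,0.7],"rotation": [-0.015,0,0]},
    {"travel": [0,-0.9,1.4],"rotation": [-0.03,0,0]},
    {"travel": [0,-1.2,2.1],"rotation": [-0.045,0,0]},
    {"travel": [0,-1.4,2.8],"rotation": [-0.058,0,0]},
    {"travel": [0,-1.4,2.8],"rotation": [-0.058,0,0]}
  ]
}}

```text
t: 8.75
ee_pos: [0.5224, 0.0601, 0.0369]
tool_rot: [-0.176, 3.135, -0.003]
contact_force: [0.3, -0.2, -4.7]
grip_width: 0.0118
grip_force: 35.0
```

Run:
```python
from h import *
now()
```

```text
t 8.75 clamp mm [-3.6  1.  36.9] F [ 0.3 -0.2 -4.7] rot err [ 0.002 -0.001  0.003] grip 0.0118 35.0
```

Call:
{"fn": "move_arm", "kwargs": {
  "targets": [
    {"travel": [0,0.3,0.5],"rotation": [0,0,0]},
    {"travel": [0,0.3,0.9],"rotation": [0,0,0]},
    {"travel": [0,0.3,0.9],"rotation": [0,0,0]}
  ]
}}

```text
t: 9.05
ee_pos: [0.5225, 0.0604, 0.0368]
tool_rot: [-0.177, 3.135, -0.005]
contact_force: [-2.2, -4.2, 3.5]
grip_width: 0.0118
grip_force: 35.0
```

Run:
```python
from h import *
now()
```

```text
t 9.05 clamp mm [-3.4  1.3 36.8] F [-2.7 -3.9  3.5] rot err [ 0.003 -0.002  0.002] grip 0.0118 35.0
```

Call:
{"fn": "move_arm", "kwargs": {
  "targets": [
    {"travel": [0,0,0],"rotation": [0,0,0]},
    {"travel": [0,0,0],"rotation": [0,0,0]},
    {"travel": [0,0,0],"rotation": [0,0,0]}
  ],
  "grip": -0.48
}}

```text
t: 9.35
ee_pos: [0.5227, 0.0614, 0.0362]
tool_rot: [-0.178, 3.134, -0.003]
contact_force: [0.5, -0.5, -0.1]
grip_width: 0.0238
grip_force: 0.0
```

Call:
{"fn": "move_arm", "kwargs": {
  "targets": [
    {"travel": [0,0,-15],"rotation": [0,0,0]},
    {"travel": [0,0,-45],"rotation": [0,0,0]},
    {"travel": [0,0,-90],"rotation": [0,0,0]},
    {"travel": [0,0,-135],"rotation": [0,0,0]},
    {"travel": [0,0,-150],"rotation": [0,0,0]}
  ]
}}

```text
t: 9.85
ee_pos: [0.5246, 0.0619, 0.1907]
tool_rot: [-0.177, 3.127, -0.002]
contact_force: [0.2, 0.1, -0.2]
grip_width: 0.0238
grip_force: 0.0
```

Run:
```python
from h import *
now()
c=r.camera_model("wrist"); im=r.snapshot("wrist"); cv2.imwrite("pics/w4.png",im[:300,:,::-1]); np.savez("w4.npz",**c)
```

```text
t 9.85 clamp mm [ -1.1   2.5 190.7] F [ 0.2  0.  -0.2] rot err [ 0.002 -0.009  0.002] grip 0.0238 0.0
```

View pics/w4.png

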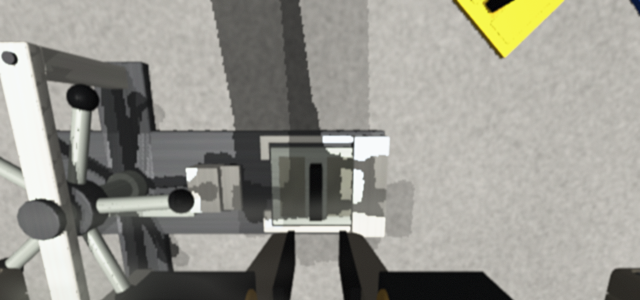

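The plate looks seated: its left edge at x≈270 is inside the ledges, and its right edge is under the lip at x≈353. Capstan spoke balls are at (180,201) and (83,98), and the hub cap is at (42,219).

Run:
```python
from h import *
c=dict(np.load("w4.npz"))
f=lambda p,z:(RC.inv().apply(cast(c,p,z)[0]-O)*1e3).round(1)
h=f((42,219),.136);print("hub",h)
for p in((180,201),(83,98)):
    q=f(p,.1); d=(q-h)[:2]; print("ball",q,np.linalg.norm(d),np.degrees(np.arctan2(d[1],d[0])))
print("jaw",f((240,190),.042),"lip",f((353,187),.034),"plateL",f((270,190),.022),"ledge",f((266,225),.0195),"bar",f((316,192),.058),"guide tops",f((310,145),.0195),f((310,231),.0195))
now()
```

```text
hub [  -1.6 -186.8  136. ]
ball [  -5.  -105.7  100. ] 81.17123874870951 92.40063676252984
ball [ -82.8 -168.4  100. ] 83.2586331859946 167.2323368553171
jaw [ -0.7 -71.5  42. ] lip [-2.  38.1 34. ] plateL [  3.8 -45.5  22. ] ledge [ 42.5 -51.5  19.5] bar [-2.5  1.8 58. ] guide tops [-41.6  -4.3  19.5] [49.2 -4.8 19.5]
t 9.9 clamp mm [ -0.7   2.6 191.4] F [ 1.2 -0.3  2.1] rot err [ 0.002 -0.011  0.002] grip 0.0239 0.0
```

Run:
```python
from h import *
now(); tgt(-26,-131,135)
```

```text
t 9.9 clamp mm [ -0.7   2.6 191.4] F [ 1.2 -0.3  2.1] rot err [ 0.002 -0.011  0.002] grip 0.0239 0.0
shift mm [  25.6 -133.5   56.3] rot [-0.002  0.011 -0.002]
```

Call:
{"fn": "move_arm", "kwargs": {
  "targets": [
    {"travel": [5,-40,5],"rotation": [0,0,0]},
    {"travel": [12,-85,15],"rotation": [0,0,0]},
    {"travel": [20,-120,35],"rotation": [0,0,0]},
    {"travel": [23,-133,50],"rotation": [0,0,0]},
    {"travel": [23,-133,50],"rotation": [0,0,0]}
  ],
  "grip": -1
}}

```text
t: 10.4
ee_pos: [0.5119, -0.076, 0.1337]
tool_rot: [0.17, -3.133, 0.004]
contact_force: [0.4, 0.3, 0.4]
grip_width: 0.0002
grip_force: 0.0
```

Call:
{"fn": "move_arm", "kwargs": {
  "targets": [
    {"travel": [0,0,0],"rotation": [0,0,0]},
    {"travel": [0,0,0],"rotation": [0,0,0]},
    {"travel": [0,0,0],"rotation": [0,0,0]}
  ]
}}

```text
t: 10.7
ee_pos: [0.515, -0.0723, 0.137]
tool_rot: [-0.18, 3.133, -0.003]
contact_force: [0.5, 0.1, 0.7]
grip_width: 0.0001
grip_force: 0.0
```

Run:
```python
from h import *
now(); tgt(-26,-131,96)
c=r.camera_model("wrist"); im=r.snapshot("wrist"); cv2.imwrite("pics/w5.png",im[:,:,::-1]); np.savez("w5.npz",**c)
```

```text
t 10.7 clamp mm [ -26.1 -129.6  137. ] F [0.5 0.1 0.7] rot err [ 0.002 -0.003 -0.   ] grip 0.0001 0.0
shift mm [ 0.  -1.3 41. ] rot [-0.002  0.003  0.   ]
```

View pics/w5.png

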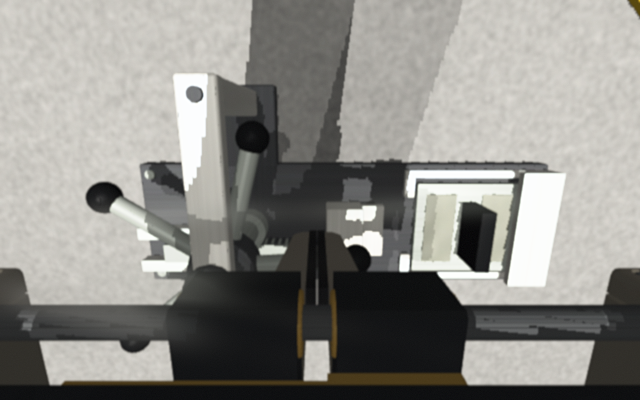

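The picture shows the plate seated under the lip at (465,230). Spoke balls are at (358,257), (252,137) and (103,197), and the closed fingers stand between the first two.

Run:
```python
from h import *
c=dict(np.load("w5.npz"))
P=[(RC.inv().apply(cast(c,p,.1)[0]-O)*1e3) for p in((358,257),(252,137),(103,197))]
for p in P: d=p[:2]-[0,-189]; print(p.round(1),np.linalg.norm(d).round(1),np.degrees(np.arctan2(d[1],d[0])).round(1))
```

```text
[  -6.6 -102.7  100. ] 86.6 94.4
[ -83.4 -168.2  100. ] 85.9 166.0
[ -46.5 -262.6  100. ] 87.1 -122.3
```

Call:
{"fn": "move_arm", "kwargs": {
  "targets": [
    {"travel": [0,0,20],"rotation": [0,0,0]},
    {"travel": [0,0,41],"rotation": [0,0,0]},
    {"travel": [0,0,41],"rotation": [0,0,0]}
  ]
}}

```text
t: 11.05
ee_pos: [0.5128, -0.073, 0.0937]
tool_rot: [0.179, -3.134, 0.003]
contact_force: [-0.5, 0.5, -2.0]
grip_width: 0.0006
grip_force: 0.0
```

Call:
{"fn": "move_arm", "kwargs": {
  "targets": [
    {"travel": [-8,1,0],"rotation": [0,0,0]},
    {"travel": [-15,2,0],"rotation": [0,0,0]},
    {"travel": [-22,3,0],"rotation": [0,0,0]},
    {"travel": [-29,4,0],"rotation": [0,0,0]},
    {"travel": [-36,4,0],"rotation": [0,0,0]}
  ]
}}

```text
t: 11.55
ee_pos: [0.5464, -0.0676, 0.0953]
tool_rot: [0.174, -3.13, 0.006]
contact_force: [-9.5, -3.7, 0.8]
grip_width: 0.0006
grip_force: 4.0
```

Run:
```python
from h import *
now()
```

```text
t 11.55 clamp mm [   5.7 -128.6   95.3] F [-9.8 -2.6  0.8] rot err [0.003 0.007 0.004] grip 0.0006 4.0
```

Call:
{"fn": "move_arm", "kwargs": {
  "targets": [
    {"travel": [-14,-2,0],"rotation": [0,0,0]},
    {"travel": [-29,-9,0],"rotation": [0,0,0]},
    {"travel": [-41,-20,0],"rotation": [0,0,0]},
    {"travel": [-45,-24,0],"rotation": [0,0,0]},
    {"travel": [-45,-24,0],"rotation": [0,0,0]}
  ]
}}

```text
t: 12.05
ee_pos: [0.597, -0.0837, 0.0959]
tool_rot: [0.177, -3.136, 0.001]
contact_force: [-2.4, 1.8, -0.9]
grip_width: 0.0005
grip_force: 1.2
```

Run:
```python
from h import *
now()
```

```text
t 12.05 clamp mm [  54.1 -150.4   95.9] F [-2.2  2.  -0.9] rot err [0.001 0.    0.002] grip 0.0005 1.2
```

Call:
{"fn": "move_arm", "kwargs": {
  "targets": [
    {"travel": [5,4,-20],"rotation": [0,0,0]},
    {"travel": [5,4,-40],"rotation": [0,0,0]},
    {"travel": [40,20,-40],"rotation": [0,0,0]},
    {"travel": [81,20,-40],"rotation": [0,0,0]},
    {"travel": [81,20,-40],"rotation": [0,0,0]}
  ]
}}

```text
t: 12.55
ee_pos: [0.5105, -0.074, 0.1362]
tool_rot: [0.176, -3.136, 0.004]
contact_force: [0.9, -0.6, 0.2]
grip_width: 0.0004
grip_force: 0.0
```

Run:
```python
from h import *
now()
c=r.camera_model("wrist"); im=r.snapshot("wrist"); cv2.imwrite("pics/w6.png",im[:,:,::-1]); np.savez("w6.npz",**c)
g=cv2.cvtColor(im,cv2.COLOR_RGB2GRAY)
n,l,s,ce=cv2.connectedComponentsWithStats((g<35).astype(np.uint8)[:268])
for i in range(1,n):
    if 120<s[i,4]<3000:
        p=RC.inv().apply(cast(c,ce[i],.1)[0]-O)*1e3; d=p[:2]-[0,-189]; print(s[i],ce[i].round(0),np.linalg.norm(d).round(0),np.degrees(np.arctan2(d[1],d[0])).round(1))
```

```text
t 12.55 clamp mm [ -30.7 -130.8  136.2] F [ 0.8 -0.7  0.2] rot err [0.002 0.    0.003] grip 0.0004 0.0
[248 132  33  33 856] [264. 148.] 86.0 161.7
[ 94 183  35  19 405] [111. 191.] 88.0 -129.0
[ 459  214   36   54 1253] [474. 242.] 161.0 98.0
[307 230  20  38 652] [317. 249.] 61.0 106.5
[237 244  24  21 170] [251. 254.] 21.0 131.8
```

```bash
cat >> h.py <<'E'
def jaw(im,c):
    "clamp y of strong edges along lines on the bed between jaw and ledge, taken at z=42mm"
    g=cv2.GaussianBlur(cv2.cvtColor(im,cv2.COLOR_RGB2GRAY),(3,3),0)
    for x in (-18,-10):
        ys=np.arange(-95,-30,1.); p=proj(c,O+RC.apply(np.c_[np.full_like(ys,x),ys,np.full_like(ys,42)]/1e3)).round().astype(int)
        print("x",x,g[p[:,1],p[:,0]].tolist())
E
python3 - <<'E'
from h import *
for n in("w5","w6"): jaw(cv2.imread(f"pics/{n}.png")[:,:,::-1].copy(),dict(np.load(n+".npz")))
E
```

```text
x -18 [250, 250, 247, 245, 246, 249, 250, 250, 250, 250, 251, 251, 235, 191, 129, 127, 127, 127, 118, 100, 79, 67, 64, 64, 64, 64, 65, 66, 66, 69, 73, 69, 66, 64, 64, 78, 94, 105, 107, 107, 107, 106, 105, 97, 95, 140, 195, 226, 232, 232, 232, 232, 219, 200, 187, 184, 182, 180, 179, 177, 176, 181, 191, 199, 203]
x -10 [124, 127, 141, 134, 123, 119, 119, 122, 123, 123, 123, 125, 125, 125, 125, 125, 124, 124, 121, 106, 56, 47, 46, 46, 46, 48, 52, 57, 61, 61, 61, 57, 52, 48, 61, 79, 92, 96, 96, 97, 97, 94, 84, 59, 74, 121, 181, 231, 232, 231, 231, 231, 214, 190, 175, 173, 173, 172, 172, 170, 171, 184, 193, 198, 200]
x -18 [250, 253, 253, 252, 252, 252, 252, 252, 252, 252, 252, 253, 244, 206, 157, 131, 126, 127, 128, 129, 129, 130, 131, 131, 131, 131, 131, 130, 130, 127, 115, 91, 67, 57, 78, 93, 101, 105, 104, 104, 104, 104, 93, 79, 84, 128, 188, 235, 235, 235, 235, 234, 225, 206, 191, 187, 186, 185, 183, 183, 198, 205, 206, 206, 208]
x -10 [127, 126, 125, 125, 125, 127, 127, 127, 126, 124, 125, 126, 128, 129, 126, 123, 121, 122, 125, 126, 126, 126, 128, 128, 127, 128, 128, 126, 126, 128, 128, 117, 69, 73, 88, 95, 98, 98, 98, 97, 97, 88, 74, 63, 68, 164, 215, 233, 234, 233, 233, 231, 216, 189, 176, 178, 178, 177, 176, 175, 178, 186, 196, 205, 206]
```

Call:
{"fn": "move_arm", "kwargs": {
  "targets": [
    {"travel": [-2,0,20],"rotation": [0,0,0]},
    {"travel": [-2,0,40],"rotation": [0,0,0]},
    {"travel": [-2,0,40],"rotation": [0,0,0]}
  ]
}}

```text
t: 12.9
ee_pos: [0.5169, -0.0733, 0.0944]
tool_rot: [-0.177, 3.136, -0.003]
contact_force: [-0.1, 0.7, 0.9]
grip_width: 0.0003
grip_force: 0.0
```

Call:
{"fn": "move_arm", "kwargs": {
  "targets": [
    {"travel": [-8,1,0],"rotation": [0,0,0]},
    {"travel": [-16,2,0],"rotation": [0,0,0]},
    {"travel": [-24,3,0],"rotation": [0,0,0]},
    {"travel": [-34,4,0],"rotation": [0,0,0]},
    {"travel": [-44,3,0],"rotation": [0,0,0]}
  ]
}}

```text
t: 13.4
ee_pos: [0.5568, -0.0668, 0.0953]
tool_rot: [0.174, -3.13, 0.004]
contact_force: [-9.9, -2.5, 1.0]
grip_width: 0.0005
grip_force: 3.9
```

Call:
{"fn": "move_arm", "kwargs": {
  "targets": [
    {"travel": [-10,-3,0],"rotation": [0,0,0]},
    {"travel": [-21,-9,0],"rotation": [0,0,0]},
    {"travel": [-31,-18,0],"rotation": [0,0,0]},
    {"travel": [-35,-23,0],"rotation": [0,0,0]},
    {"travel": [-35,-23,0],"rotation": [0,0,0]}
  ]
}}

```text
t: 13.9
ee_pos: [0.5972, -0.0838, 0.0958]
tool_rot: [0.177, -3.136, 0.001]
contact_force: [-3.0, 2.9, -1.4]
grip_width: 0.0002
grip_force: 1.3
```

Call:
{"fn": "move_arm", "kwargs": {
  "targets": [
    {"travel": [5,4,-20],"rotation": [0,0,0]},
    {"travel": [5,4,-40],"rotation": [0,0,0]},
    {"travel": [40,20,-40],"rotation": [0,0,0]},
    {"travel": [81,20,-40],"rotation": [0,0,0]},
    {"travel": [81,20,-40],"rotation": [0,0,0]}
  ]
}}

```text
t: 14.4
ee_pos: [0.5109, -0.0741, 0.1363]
tool_rot: [-0.176, 3.137, -0.004]
contact_force: [0.4, 0.3, -0.0]
grip_width: 0.0006
grip_force: 0.0
```

```bash
cat >> h.py <<'E'
def look(name):
    now(); c=r.camera_model("wrist"); im=r.snapshot("wrist"); cv2.imwrite(f"pics/{name}.png",im[:,:,::-1]); np.savez(name+".npz",**c)
    g=cv2.cvtColor(im,cv2.COLOR_RGB2GRAY)
    n,l,s,ce=cv2.connectedComponentsWithStats((g<35).astype(np.uint8)[:268])
    for i in range(1,n):
        p=RC.inv().apply(cast(c,ce[i],.1)[0]-O)*1e3; d=p[:2]-[0,-189]
        if 120<s[i,4]<3000 and 75<np.linalg.norm(d)<95: print("ball",ce[i].round(0),np.linalg.norm(d).round(0),np.degrees(np.arctan2(d[1],d[0])).round(1))
    jaw(im,c)
E
python3 - <<'E'
from h import *
look("w7")
E
```

```text
t 14.4 clamp mm [ -30.3 -130.9  136.3] F [ 0.4  0.2 -0. ] rot err [0.002 0.    0.003] grip 0.0006 0.0
ball [265. 148.] 86.0 161.5
ball [112. 191.] 88.0 -129.0
x -18 [248, 250, 252, 252, 252, 252, 252, 252, 252, 252, 252, 253, 249, 225, 177, 127, 128, 129, 129, 128, 126, 126, 128, 129, 130, 130, 129, 127, 125, 126, 131, 145, 165, 176, 164, 146, 133, 128, 127, 136, 171, 220, 170, 105, 83, 117, 221, 235, 234, 234, 234, 233, 226, 211, 187, 185, 184, 183, 181, 185, 193, 200, 204, 205, 205]
x -10 [126, 125, 124, 124, 125, 126, 128, 128, 125, 124, 125, 125, 124, 123, 123, 123, 124, 124, 125, 124, 123, 122, 123, 125, 125, 125, 124, 118, 119, 125, 142, 176, 179, 177, 164, 143, 125, 125, 123, 132, 196, 200, 159, 102, 73, 155, 208, 230, 232, 231, 231, 229, 210, 181, 172, 175, 175, 174, 172, 172, 175, 183, 193, 202, 203]
```

Call:
{"fn": "move_arm", "kwargs": {
  "targets": [
    {"travel": [-2,0,20],"rotation": [0,0,0]},
    {"travel": [-2,0,40],"rotation": [0,0,0]},
    {"travel": [-2,0,40],"rotation": [0,0,0]}
  ]
}}

```text
t: 14.75
ee_pos: [0.5171, -0.0734, 0.0944]
tool_rot: [-0.177, 3.136, -0.003]
contact_force: [-0.8, 0.0, 0.1]
grip_width: 0.0002
grip_force: 0.0
```

Call:
{"fn": "move_arm", "kwargs": {
  "targets": [
    {"travel": [-8,1,0],"rotation": [0,0,0]},
    {"travel": [-16,2,0],"rotation": [0,0,0]},
    {"travel": [-24,3,0],"rotation": [0,0,0]},
    {"travel": [-34,4,0],"rotation": [0,0,0]},
    {"travel": [-44,3,0],"rotation": [0,0,0]}
  ]
}}

```text
t: 15.25
ee_pos: [0.5568, -0.0669, 0.0953]
tool_rot: [0.174, -3.13, 0.004]
contact_force: [-9.0, -1.2, 0.1]
grip_width: 0.0003
grip_force: 3.9
```

Call:
{"fn": "move_arm", "kwargs": {
  "targets": [
    {"travel": [-10,-3,0],"rotation": [0,0,0]},
    {"travel": [-21,-9,0],"rotation": [0,0,0]},
    {"travel": [-31,-18,0],"rotation": [0,0,0]},
    {"travel": [-35,-23,0],"rotation": [0,0,0]},
    {"travel": [-35,-23,0],"rotation": [0,0,0]}
  ]
}}

```text
t: 15.75
ee_pos: [0.5972, -0.0837, 0.0958]
tool_rot: [0.177, -3.136, 0.001]
contact_force: [-2.9, 2.2, -0.5]
grip_width: 0.0006
grip_force: 1.3
```

Call:
{"fn": "move_arm", "kwargs": {
  "targets": [
    {"travel": [5,4,-20],"rotation": [0,0,0]},
    {"travel": [5,4,-40],"rotation": [0,0,0]},
    {"travel": [40,20,-40],"rotation": [0,0,0]},
    {"travel": [81,20,-40],"rotation": [0,0,0]},
    {"travel": [81,20,-40],"rotation": [0,0,0]}
  ]
}}

```text
t: 16.25
ee_pos: [0.511, -0.0741, 0.1363]
tool_rot: [-0.176, 3.137, -0.004]
contact_force: [0.2, -0.1, -0.1]
grip_width: 0.0003
grip_force: 0.0
```

Run:
```python
from h import *
look("w8")
```

```text
t 16.25 clamp mm [ -30.3 -131.   136.3] F [ 0.2 -0.2 -0.1] rot err [0.002 0.    0.003] grip 0.0003 0.0
ball [265. 148.] 86.0 161.5
ball [112. 191.] 88.0 -129.0
x -18 [53, 53, 54, 60, 71, 81, 85, 139, 204, 245, 254, 254, 250, 226, 179, 127, 127, 129, 131, 130, 127, 127, 128, 128, 127, 126, 126, 127, 129, 129, 128, 127, 126, 145, 164, 168, 154, 129, 124, 133, 172, 248, 252, 251, 251, 251, 251, 251, 251, 251, 251, 251, 245, 226, 187, 184, 183, 182, 180, 184, 193, 200, 203, 204, 205]
x -10 [97, 95, 85, 69, 68, 77, 81, 84, 110, 121, 125, 126, 125, 124, 124, 124, 124, 127, 128, 126, 124, 124, 124, 124, 123, 122, 123, 123, 124, 125, 124, 126, 139, 160, 175, 178, 165, 143, 124, 127, 202, 233, 247, 251, 251, 251, 251, 251, 251, 250, 250, 250, 247, 203, 182, 176, 175, 174, 173, 173, 176, 184, 199, 201, 202]
```

View pics/w8.png

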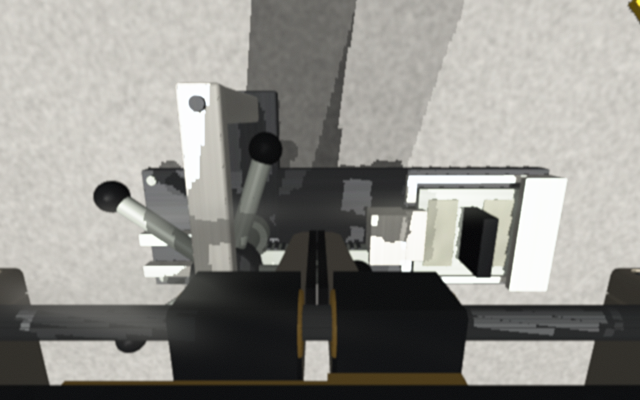

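The picture shows the jaw's front at x≈427, now over the plate's near edge. About half a radian is left to contact, and then I need to compress the pad.

Call:
{"fn": "move_arm", "kwargs": {
  "targets": [
    {"travel": [-2,0,20],"rotation": [0,0,0]},
    {"travel": [-2,0,40],"rotation": [0,0,0]},
    {"travel": [-2,0,40],"rotation": [0,0,0]}
  ]
}}

```text
t: 16.6
ee_pos: [0.5172, -0.0734, 0.0944]
tool_rot: [-0.177, 3.136, -0.003]
contact_force: [-0.2, 0.3, 0.4]
grip_width: 0.0003
grip_force: 0.0
```

Call:
{"fn": "move_arm", "kwargs": {
  "targets": [
    {"travel": [-8,1,0],"rotation": [0,0,0]},
    {"travel": [-16,2,0],"rotation": [0,0,0]},
    {"travel": [-24,3,0],"rotation": [0,0,0]},
    {"travel": [-34,4,0],"rotation": [0,0,0]},
    {"travel": [-34,4,0],"rotation": [0,0,0]}
  ]
}}

```text
t: 17.1
ee_pos: [0.5484, -0.0667, 0.0954]
tool_rot: [0.175, -3.133, 0.005]
contact_force: [-6.3, -1.8, -0.5]
grip_width: 0.0006
grip_force: 2.6
```

Call:
{"fn": "move_arm", "kwargs": {
  "targets": [
    {"travel": [-5,-0.5,0],"rotation": [0,0,0]},
    {"travel": [-10,-1,0],"rotation": [0,0,0]},
    {"travel": [-10,-1,0],"rotation": [0,0,0]}
  ]
}}

```text
t: 17.4
ee_pos: [0.5569, -0.0664, 0.095]
tool_rot: [0.174, -3.13, 0.004]
contact_force: [-9.7, -1.2, 0.9]
grip_width: 0.0004
grip_force: 3.6
```

Call:
{"fn": "move_arm", "kwargs": {
  "targets": [
    {"travel": [-5,-2,0],"rotation": [0,0,0]},
    {"travel": [-10,-4,0],"rotation": [0,0,0]},
    {"travel": [-10,-4,0],"rotation": [0,0,0]}
  ]
}}

```text
t: 17.7
ee_pos: [0.5667, -0.0687, 0.0949]
tool_rot: [0.175, -3.129, 0.002]
contact_force: [-9.8, -0.1, 0.7]
grip_width: 0.0003
grip_force: 3.9
```

Run:
```python
from h import *
now()
```

```text
t 17.7 clamp mm [  25.7 -132.1   94.9] F [-9.8  1.   0.7] rot err [0.001 0.008 0.003] grip 0.0003 3.9
```

```bash
cat >> h.py <<'E'
def trq():
    o=r.observe(); p=RC.inv().apply(o["ee_pos"]-O)*1e3-[0,-189,0]; F=RC.inv().apply(o["contact_force"]); k=p[:2]+[10,-18]
    print("corner",k.round(1),"phi",(np.degrees(np.arctan2(k[1],k[0])-np.arcsin(6/np.hypot(*k)))).round(1),"torque",((k[0]*F[1]-k[1]*F[0])/1e3).round(3),"F",F.round(1),o["t"])
E
python3 -c "
from h import *
trq()"
```

```text
corner [35.7 38.9] phi 40.9 torque 0.417 F [-9.8  1.   0.7] 17.7
```

Call:
{"fn": "move_arm", "kwargs": {
  "targets": [
    {"travel": [-4,-2,0],"rotation": [0,0,0]},
    {"travel": [-8,-4.5,0],"rotation": [0,0,0]},
    {"travel": [-8,-4.5,0],"rotation": [0,0,0]}
  ]
}}

```text
t: 18.0
ee_pos: [0.5746, -0.0716, 0.0947]
tool_rot: [0.175, -3.128, 0.001]
contact_force: [-10.3, 1.3, 1.3]
grip_width: 0.0003
grip_force: 4.3
```

```bash
python3 -c "
from h import *
trq()"
```

```text
corner [43.2 35.2] phi 33.0 torque 0.466 F [-10.1   2.5   1.3] 18.0
```

Call:
{"fn": "move_arm", "kwargs": {
  "targets": [
    {"travel": [-4,-3,0],"rotation": [0,0,0]},
    {"travel": [-7,-6,0],"rotation": [0,0,0]},
    {"travel": [-7,-6,0],"rotation": [0,0,0]}
  ]
}}

```text
t: 18.3
ee_pos: [0.5804, -0.0753, 0.0944]
tool_rot: [0.176, -3.124, -0.003]
contact_force: [-15.5, 3.4, 4.5]
grip_width: 0.0006
grip_force: 6.6
```

```bash
python3 -c "
from h import *
trq()"
```

```text
corner [48.6 30.9] phi 26.5 torque 0.714 F [-15.    5.2   4.5] 18.3
```

Call:
{"fn": "move_arm", "kwargs": {
  "targets": [
    {"travel": [-2,-2,0],"rotation": [0,0,0]},
    {"travel": [-3,-3.5,0],"rotation": [0,0,0]},
    {"travel": [-3,-3.5,0],"rotation": [0,0,0]}
  ]
}}

```text
t: 18.6
ee_pos: [0.5817, -0.0767, 0.0943]
tool_rot: [0.177, -3.119, -0.006]
contact_force: [-20.8, 7.6, 8.2]
grip_width: 0.0005
grip_force: 9.6
```

```bash
python3 -c "
from h import *
trq()"
```

```text
corner [49.7 29.3] phi 24.6 torque 1.073 F [-19.8   9.9   8.2] 18.6
```

Call:
{"fn": "move_arm", "kwargs": {
  "targets": [
    {"travel": [-2,-2,0],"rotation": [0,0,0]},
    {"travel": [-3,-3.5,0],"rotation": [0,0,0]},
    {"travel": [-3,-3.5,0],"rotation": [0,0,0]}
  ]
}}

```text
t: 18.9
ee_pos: [0.5832, -0.0785, 0.0943]
tool_rot: [0.178, -3.115, -0.009]
contact_force: [-27.3, 9.8, 13.2]
grip_width: 0.0007
grip_force: 12.2
```

```bash
python3 -c "
from h import *
trq()"
```

```text
corner [51.  27.4] phi 22.3 torque 1.367 F [-25.9  12.9  13.2] 18.9
```

Call:
{"fn": "move_arm", "kwargs": {
  "targets": [
    {"travel": [4,5,0],"rotation": [0,0,0]},
    {"travel": [12,12,0],"rotation": [0,0,0]},
    {"travel": [14,14,-20],"rotation": [0,0,0]},
    {"travel": [14,14,-50],"rotation": [0,0,0]},
    {"travel": [14,14,-95],"rotation": [0,0,0]}
  ]
}}

```text
t: 19.4
ee_pos: [0.5776, -0.0706, 0.1913]
tool_rot: [-0.178, 3.136, -0.004]
contact_force: [1.6, -0.1, -0.2]
grip_width: 0.0001
grip_force: 0.0
```

Call:
{"fn": "move_arm", "kwargs": {
  "targets": [
    {"travel": [0,40,0],"rotation": [0,0,0]},
    {"travel": [0,80,0],"rotation": [0,0,0]},
    {"travel": [0,120,0],"rotation": [0,0,0]},
    {"travel": [0,130,0],"rotation": [0,0,0]},
    {"travel": [0,130,0],"rotation": [0,0,0]}
  ]
}}

```text
t: 19.9
ee_pos: [0.5639, 0.0606, 0.1916]
tool_rot: [-0.183, 3.132, -0.002]
contact_force: [-0.3, 0.6, -0.3]
grip_width: 0.0006
grip_force: 0.0
```

Call:
{"fn": "move_arm", "kwargs": {
  "targets": [
    {"travel": [0,0,0],"rotation": [0,0,0]},
    {"travel": [0,0,0],"rotation": [0,0,0]},
    {"travel": [0,0,0],"rotation": [0,0,0]}
  ]
}}

```text
t: 20.2
ee_pos: [0.563, 0.0563, 0.1902]
tool_rot: [-0.172, 3.135, -0.005]
contact_force: [-0.2, -0.3, 0.4]
grip_width: 0.0006
grip_force: 0.0
```

Run:
```python
from h import *
now()
c=r.camera_model("wrist"); im=r.snapshot("wrist")
a=cv2.resize(im[90:260,0:420],(798,323),interpolation=cv2.INTER_CUBIC)
t=r.snapshot("top"); s=r.snapshot("scene"); 
b=np.hstack([cv2.resize(t[80:250,150:500],(399,194)),cv2.resize(s[150:330,160:440],(399,256))[:194]])
cv2.imwrite("pics/w9.png",np.vstack([a,b])[:,:,::-1]); np.savez("w9.npz",**c); cv2.imwrite("w9full.png",im[:,:,::-1])
```

```text
t 20.2 clamp mm [ 36.4  -7.4 190.2] F [-0.3 -0.3  0.4] rot err [ 0.003 -0.002  0.005] grip 0.0006 0.0
```

View pics/w9.png

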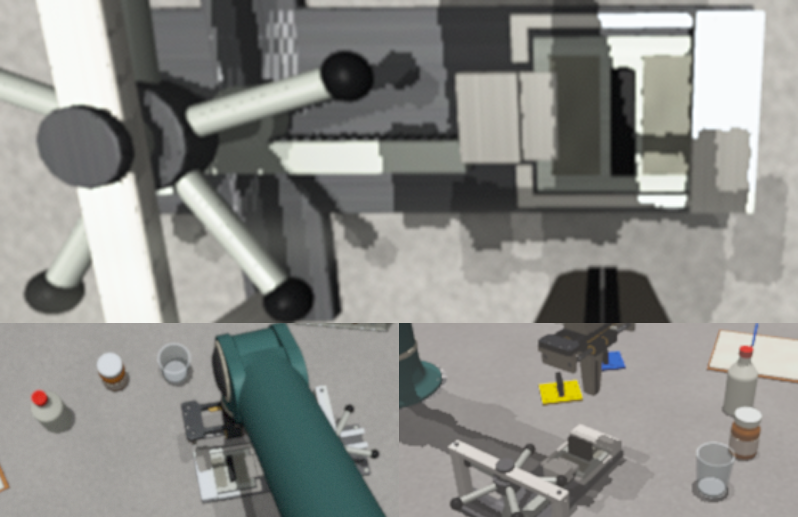

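The picture shows the plate lying flat under the lip, with the jaw's lip (front at x≈554) over its near edge (x≈531). The spokes have moved on and the bystanders are in place. I'll check the pad's compression numerically.

Run:
```python
from h import *
c=dict(np.load("w9.npz"))
f=lambda u,v,z:(RC.inv().apply(cast(c,(u/1.9,90+v/1.9),z)[0]-O)*1e3).round(1)
print("jaw front",f(554,115,.042),"lip",f(691,115,.034),"plate near",f(533,60,.022),f(533,190,.022),"ledge",f(526,50,.0195),"bar",f(623,75,.058),"balls",f(347,75,.1),f(289,298,.1))
for b in (f(347,75,.1),f(289,298,.1)): d=b[:2]-[0,-188.5]; print(np.degrees(np.arctan2(d[1],d[0])))
```

```text
jaw front [ -2.1 -31.   42. ] lip [-1.1 37.3 34. ] plate near [-28.2 -42.7  22. ] [ 39.9 -44.8  22. ] ledge [-33.1 -46.5  19.5] bar [-21.8   2.3  58. ] balls [ -23.7 -107.7  100. ] [  70.2 -142.6  100. ]
106.3473009760517
33.17851165939275
```

```bash
python3 -c "
from h import *
now(); print(r.job_done())"
```

```text
t 20.35 clamp mm [ 36.3  -6.5 190.1] F [ 0.5 -1.  -0.2] rot err [ 0.003 -0.001  0.004] grip 0.0003 0.0
the job is handed in; nothing more can be done
None
```

I handed the job in at about 20 s: the plate looks flat in the pocket under the fixed lip, the jaw pad is pressed in an estimated 4–6 mm against its near edge (at least 1.6 mm needed), the gripper is clear and the bystanders were not touched; no verdict came back.

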